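Screw a paving pedestal's head to its mark and lock it

ROBOT

A 6-joint arm with a two-finger parallel gripper is mounted at the origin on the work surface. World frame = base frame: x ahead of the robot, y to its left, z up, the work surface at z = 0. Lengths are in m, angles in rad, forces in N, time in s.
With the tool pointing down it reaches from about 0.3 to 0.75 m from the base axis. Payload 8.5 kg.
Tool frame: the origin (TCP) lies midway between the tips of the shut fingers; the grasp point (between the pads) lies 19 mm behind it (ctrl.hold_point_z is the distance from the TCP to the grasp point, in m); z points along the fingers, y is the line along which they close (so a half turn about z gives the same grasp; the last joint's range is limited). The gripper opens to 88 mm and grips with 3 to 60 N. Pads are 18 mm wide; open, the fingers measure 123 mm over their backs; the gripper's body (75 mm by 187 mm) begins 45 mm behind the grasp point.
Start: joints at [-1.513, 0.381, 1.297, -0, 1.464, -0.215], TCP at [0.148, -0.53, 0.239] pointing down, gripper open.
Joint ranges: [-3.11, 3.11], [-0.89, 2.33], [0.22, 2.48], [-1.42, 4.56], [0.17, 2.85], [-2.88, 2.88]. Speed limits (rad/s): [2.39, 2.39, 3.14, 3.14, 3.14, 3.14].

INTERFACE

Orientations are given as a rotation vector (axis times angle).
In Python, from cell import ctrl, cams, find_in gives the robot as it stands.
- The arm moves only by the tool drive_tool, never from a script. Its argument "series" is a list of rows, each an object with "turn": the turn, a rotation vector about the tool's x, y, z in rad, a list of three; "slide": the shift along the tool's x, y, z in mm, a list of three; "hand": the finger opening in mm, from 0 to 88.1. A call has 1 to 12 rows; each row shifts and turns the commanded pose from where the row before left it, along the tool's axes as they then stand; what a row does not reach is not made up. A row lasts 1/8 s, in which the tool goes at most 62.5 mm and 10.7 degrees, less where a joint would pass 70% of its speed; a pose out of reach is approached as far as the arm can. A call with a gripper value outside its range is refused whole. The fingers move at their own pace and stop on an object; the grip force is fixed at half the most. Time passes only in rows, so rows that do not move let the fingers close. It gives the time, the measured TCP pose, the force, the opening and the grip force at its end, in the units of the state.
- ctrl.get_obs(): the state, without advancing time (a new reading comes with each control period).
- cams.capture(name): name is "side" or "top"; returns (picture, depth): 480x640x3 uint8, blue, green, red; 480x640 float32, m along the optical axis (not along the pixel's ray), 0 where there is no reading.
- cams.camera_model(name): a dict with "fx", "fy", "cx", "cy" (pixels), "rvec" (rotation vector, rad) and "tvec" (3), from world to camera coordinates, as OpenCV has them. Camera axes: x right, y down, z forward; pixel columns grow to the right and rows downward; lengths in m; the calibration is good to about 2 mm. A picture is of the moment at which its call begins. camera_model takes no time and is no camera call.
- ctrl.finish_job(): hands the job in; it is judged then, once.
Trained networks look in the newest picture that a camera, given by its name, has taken for a name from the list of things; names that differ only in an ending like _2 or _b are one class to them, and where a whole thing is asked for, a point or a joint stands for the part that bears it (a point fixed in the world has none). Each returns a list of dicts, best first, with "p" (0 to 1); they miss things now and then, are a little off and sometimes report something else, mostly with a low value. They report only what shows in the picture. A call takes as long as a camera call. They do not tell look-alikes from the thing itself.
- find_in(target, camera): "box" ([left, top, width, height] as shares, 0 to 1, of the picture: columns of its width, rows of its height, round what is visible of it).
The state is a dict: "clock": time; "q": joint angles; "qd": joint speeds; "joint_efforts": joint torques, N m; "position": TCP position; "eef_rot": TCP orientation; "wrist_force": force on the tool from outside, world axes, zero at the start; "moment": the same for the moment, N m; "grip_width": opening from 0.0 (shut) to 1.0 (fully open); "grip_force": force on a finger pad.
Only numpy, scipy, OpenCV 4.12 (cv2) and the standard library are available. Lean on these libraries where they do the work, as an engineer would, in place of code of your own. Each camera call takes 0.05 s, during which the arm holds its last target. There are 200 camera calls.

TASK

On the black paving pedestal, screw the grey head clockwise (seen from above) by its wing until its notch stays lined up with the slot in the base's bracket after you let go; the rubber seal springs the head back a little. Then take the orange locking key from the beech block and press it, upright, through slot and notch slowly until you feel it firmly home on the pad inside, with a steady push of about 20 N and never beyond 25 N, and let go. Leave the tray, tile, mallet and trowel where they lie.

Things in the scene. Friction and masses are not known exactly. Their poses are not given: they have to be found in the camera images.
- pedestal: Black plastic paving pedestal base fixed to the bench: round flange, 156 mm diameter, central stem, and a bracket 36 mm wide rising at one side of the grey head, from 60 to 104 mm from the screw axis, its top 18 mm (52 to 70 mm above the bench) yellow. Origin on the bench on the screw axis, x towards the bracket, z up.
- slot (a point): Slot in the bracket's yellow top. Point on its centre line, 52 mm above the bench, 69 mm from the screw axis; x outward from that axis along the slot, z up. 13 mm wide (y), x = -9 to +28 mm, open towards the head, end wall at +28, cheeks 18 mm high. Its floor is a firm pad 0 to 9 mm above this point, not measured: feel for it, slower than 10 mm/s. Side spring clips (x = +5, 14 mm up) drag 6 to 12 N on it.
- notch (a point): Point of the grey head that must come to lie at the slot point (within about 4 mm): 69 mm from the screw axis on the notch's centre line, beyond the rim; x outward along the notch, z up. The notch is the 13 mm gap between two lugs on the head (each 8 mm wide, 40 to 56 mm from the axis), whose tops are 70 mm above the bench when lined up.
- wing (a point): Centre of the upright grip wing on the head, on the screw axis: 64 mm long (x), 14 mm thick (y), 37 mm tall (18.5 mm up and down from here). x points to the notch, z up; white stripe on its notch half. The head is a disc of 57 mm radius at the wing's foot.
- head: The grey screw head. It starts 1.2 to 2.3 rad anticlockwise of the slot; clockwise lowers it 1 mm per rad; no stop at the mark, it goes on about 1.2 rad past it. The thread drags with 0.15 N m and drives through a rubber seal of 1.0 N m/rad: let go after a turn, the head springs back about 0.15 rad (smaller twists spring back wholly). Origin on the screw axis, x to the notch.
- key_center (a point): Centre of the upright orange locking key, 26 mm above its foot (52 mm tall, about 60 g). z up, x along the blade; both ends alike. Grip: the top 32 mm, 34 mm long (x), 16 mm thick (y). Starts loose in the block's groove, foot 23 mm above the bench. Fully home: foot pressed on the slot's pad, this point 26 to 35 mm straight above the slot point, blade reaching into the notch.
- key: The same key; origin at its foot, under its centre. The blade is the lower 20 mm: 50 mm long (x), 10 mm thick (y), its foot chamfered 3 mm at 45 degrees down to 4 mm thick.
- block: Beech tapping block, loose on the bench, 110 x 75 x 35 mm (x, y, z), origin under its centre; the groove along its x, 12 mm wide and 12 mm deep in the middle of its top, holds the key.
- tray: Red plastic open tool tray, 150 x 110 x 40 mm, origin under its centre. To be left alone.
- tile: Cream ceramic tile, 100 x 100 x 9 mm, lying flat, origin under its centre. To be left alone.
- mallet: Black rubber mallet lying on its side, 250 mm long along x, head (54 mm diameter, 85 mm wide) at x = +100 mm; origin on the bench. To be left alone.
- trowel: Stainless margin trowel lying flat, 250 mm long along x, blade 48 mm wide towards +x, black handle towards -x; origin on the bench. To be left alone.
Mind the look-alikes: they are no part of the job. Of the things like the key, leave any that is turquoise; of the rest the smaller one is meant.

How it is judged:
By the outcome, as a careful person would: the job done as asked, in the order asked, and still so for the second after the job is handed in, with the robot touching nothing.
It also fails if it takes over 64 s, if anything falls off the work surface, if the arm or the gripper's body presses on something with over 40 N, if the wrist force passes 120 N, or if a joint passes its speed limit or range.

## Working session

There is one attempt and no reset: what is moved stays moved. The work goes in short steps, Python scripts to look and compute and a tool call to move; the robot and the scene stay as the last step left them, time stands still between calls to the robot, and variables do not carry over. Pictures are saved under pics/ and viewed, at most 10 in all, crops included, and the job is handed in when it is done.

Besides the shell and the picture viewer there is one more tool, called by a JSON object that holds its "fn" and its "kwargs", one argument or row to a line. drive_tool: Moves the arm, as the interface text tells. Its arguments: {"type":"object","properties":{"series":{"type":"array","items":{"type":"object","properties":{"turn":{"type":"array","items":{"type":"number"}},"slide":{"type":"array","items":{"type":"number"}},"hand":{"type":"number"}}}}},"required":["series"]}

```bash
mkdir -p pics; ls
cat > h.py <<'E'
import numpy as np, cv2
from cell import ctrl, cams, find_in
from scipy.spatial.transform import Rotation as R
def cap(n,fn=None):
    im,d=cams.capture(n)
    if fn: cv2.imwrite('pics/'+fn,im)
    return im,d
def world(n,u,v,z):
    """point cloud from pixel arrays + depth"""
    m=cams.camera_model(n); Rm=cv2.Rodrigues(np.array(m['rvec'],float))[0]; t=np.array(m['tvec'],float).ravel()
    c=np.stack([(u-m['cx'])/m['fx']*z,(v-m['cy'])/m['fy']*z,z],-1)
    return (c-t)@Rm
def cloud(n,d):
    v,u=np.mgrid[:480,:640]; return world(n,u,v,d)
def proj(n,P):
    m=cams.camera_model(n); K=np.array([[m['fx'],0,m['cx']],[0,m['fy'],m['cy']],[0,0,1]])
    return cv2.projectPoints(np.array(P,float).reshape(-1,3),np.array(m['rvec'],float),np.array(m['tvec'],float),K,None)[0].reshape(-1,2)
E
python3 - <<'E'
from h import *
a,da=cap('top','t0.png');b,db=cap('side','s0.png')
cv2.imwrite('pics/both.png',np.hstack([cv2.resize(a,(400,300)),cv2.resize(b,(400,300))]))
np.savez('c0.npz',a=a,da=da,b=b,db=db)
for n in('top','side'):
    m=cams.camera_model(n);print(n,m)
    for o in('key','pedestal','head','wing','block','slot','notch'):
        print(o,[(np.round(np.array(r['box'])*[640,480,640,480]).astype(int).tolist(),round(r['p'],2)) for r in find_in(o,n)][:4])
print(ctrl.get_obs())
E
```

```text
pics
top {'fx': 458.03071317868876, 'fy': 458.03071317868876, 'cx': 323.8487521769522, 'cy': 237.25338479671353, 'rvec': array([ 2.14294768, -2.18066934,  0.14880926]), 'tvec': array([0.0082856 , 0.62238656, 1.03186231])}
key [([185, 317, 13, 19], 0.69), ([237, 324, 23, 22], 0.53), ([139, 331, 23, 17], 0.46)]
pedestal [([320, 242, 65, 83], 0.59)]
head [([328, 265, 49, 49], 0.7), ([322, 244, 60, 78], 0.34)]
wing [([328, 268, 50, 45], 0.94)]
block [([179, 296, 39, 50], 0.74)]
slot [([319, 245, 64, 80], 0.91), ([327, 264, 53, 50], 0.33)]
notch [([330, 265, 48, 50], 0.76)]
side {'fx': 519.107283401227, 'fy': 519.107283401227, 'cx': 313.70984641454874, 'cy': 232.06628641227124, 'rvec': array([ 0.80078602, -2.35565253,  1.34048128]), 'tvec': array([0.48616744, 0.24519812, 0.84106859])}
key [([342, 307, 20, 46], 0.98), ([258, 391, 19, 47], 0.78)]
pedestal [([337, 219, 71, 68], 0.64)]
head [([350, 224, 54, 36], 0.73)]
wing [([352, 220, 51, 41], 0.91)]
block [([251, 331, 81, 68], 0.67)]
slot [([331, 217, 78, 69], 0.56)]
notch [([351, 221, 48, 37], 0.78)]
{'clock': 0.8, 'q': array([-1.51328074e+00,  3.80571800e-01,  1.29741055e+00,  4.52112212e-06,
        1.46361454e+00, -2.15314273e-01]), 'qd': array([ 1.17460014e-03, -6.83691393e-04, -4.91008590e-04, -1.14158891e-03,
        5.43927259e-05, -1.26601870e-04]), 'joint_efforts': array([-4.14790320e-04, -4.37762475e+01, -2.24723643e+01,  7.14045111e-02,
        3.13493202e-02,  1.59069206e-06]), 'position': array([ 0.14819138, -0.52963041,  0.23875999]), 'eef_rot': array([-3.11240322e+00, -4.27230913e-01, -7.56375759e-06]), 'wrist_force': array([-0.48347648, -0.58374327, -0.14577459]), 'moment': array([ 0.01128997, -0.01103401, -0.03034358]), 'grip_force': 0.0, 'grip_width': 0.9997498847892701}
```

View pics/t0.png

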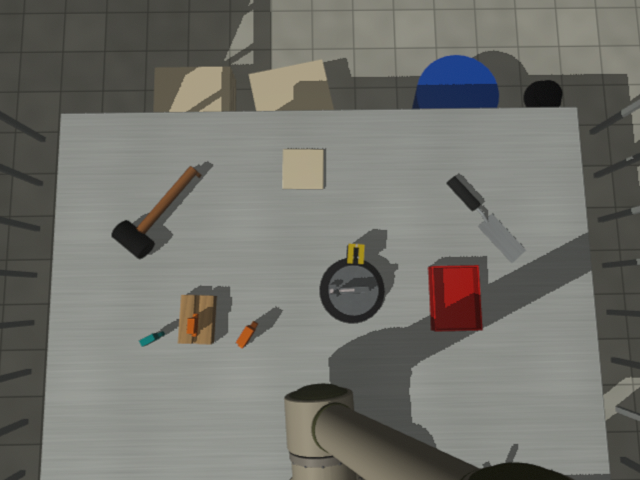

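View pics/s0.png

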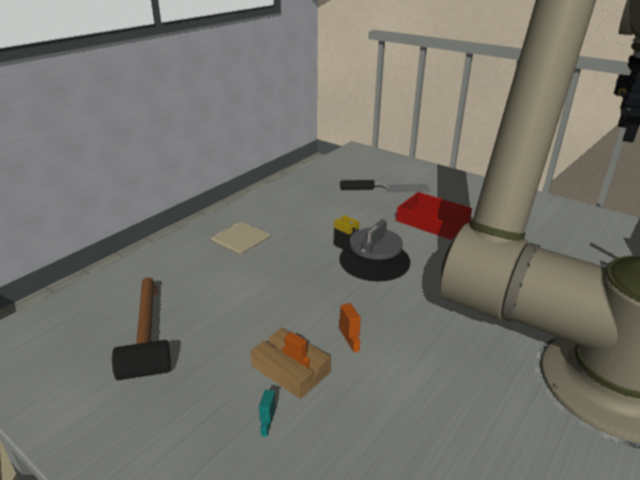

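Candidates for the key: orange in the block (top 193,325 / side 296,350), loose orange (top 247,335 / side 350,327, looks bigger), turquoise (top 150,339 / side 267,410). The description points to the orange one in the groove. Next I measure and check it in a crop.

```bash
cat > m.py <<'E'
from h import *
f=np.load('c0.npz');ims={'top':(f['a'],f['da']),'side':(f['b'],f['db'])}
def masks(im):
    h=cv2.cvtColor(im,cv2.COLOR_BGR2HSV).astype(int);H,S,V=h[...,0],h[...,1],h[...,2]
    return dict(orange=(H>4)&(H<13)&(S>190)&(V>90),yellow=(H>20)&(H<33)&(S>130)&(V>60))
for n,(im,d) in ims.items():
    W=cloud(n,d); M=masks(im)
    for k,mk in M.items():
        nn,l,st,ce=cv2.connectedComponentsWithStats(mk.astype(np.uint8))
        for i in range(1,nn):
            if st[i,4]<25: continue
            q=(l==i)&(d>0);P=W[q];P=P[(P[:,2]>-.02)&(P[:,2]<.2)]
            if len(P)<10: continue
            zt=np.percentile(P[:,2],97);T=P[P[:,2]>zt-.006]
            r=cv2.minAreaRect((T[:,:2]*1000).astype(np.float32))
            print(n,k,st[i].tolist(),'zmin/max',np.percentile(P[:,2],[3,97]).round(4),'top',T.mean(0).round(4),'rect',np.round(r[0],1),np.round(r[1],1),round(r[2],1))
    # pedestal region
    c=np.array([.0,0]); 
    box={'top':(318,262,70,64),'side':(350,218,56,44)}[n]
    x,y,w,hh=box;P=W[y:y+hh,x:x+w].reshape(-1,3)
    I=im[y:y+hh,x:x+w].reshape(-1,3)
    print(n,'ped zs',np.histogram(P[:,2],bins=np.arange(-.01,.14,.01)))
    T=P[(P[:,2]>np.percentile(P[:,2],99.5)-.008)&(P[:,2]<.15)]
    print(' wing top',T.mean(0).round(4),len(T),cv2.minAreaRect((T[:,:2]*1000).astype(np.float32)))
t,s=f['a'],f['b']
cv2.imwrite('pics/crop.png',np.vstack([np.hstack([cv2.resize(t[285:360,130:270],(400,300),interpolation=3)[:, :400],cv2.resize(t[235:330,310:395],(400,300),interpolation=3)]),
 np.hstack([cv2.resize(s[290:440,230:400],(400,300),interpolation=3),cv2.resize(s[205:290,320:420],(400,300),interpolation=3)])]))
E
python3 m.py
```

```text
top orange [187, 318, 10, 18, 112] zmin/max [0.0427 0.0776] top [0.4282 0.2943 0.0747] rect [427.2 294.3] [13.9 32.6] 87.5
top orange [237, 327, 16, 19, 162] zmin/max [0.0628 0.0709] top [0.4012 0.1776 0.0676] rect [400.7 177.9] [17.9 43.2] 55.7
top yellow [347, 244, 9, 20, 131] zmin/max [0.0573 0.0729] top [ 0.5821 -0.0613  0.07  ] rect [582.  -61.2] [14.3 43.1] 78.8
top yellow [357, 244, 8, 21, 125] zmin/max [0.0017 0.0737] top [ 0.5797 -0.0846  0.0708] rect [579.9 -84.4] [11.8 43. ] 88.3
top ped zs (array([ 577, 1840,   35,    5,    7,  145, 1586,   24,   57,   90,   97,
          0,    0,    0,    0]), array([-0.01,  0.  ,  0.01,  0.02,  0.03,  0.04,  0.05,  0.06,  0.07,
        0.08,  0.09,  0.1 ,  0.11,  0.12,  0.13,  0.14]))
 wing top [ 0.4988 -0.0661  0.0901] 186 ((498.822021484375, -66.22164154052734), (13.887590408325195, 62.59462356567383), 1.9504839181900024)
side orange [341, 304, 19, 48, 539] zmin/max [0.0121 0.0679] top [0.3946 0.1828 0.0662] rect [396.5 181. ] [19.7 43.8] 58.0
side orange [283, 333, 26, 34, 517] zmin/max [0.0361 0.0758] top [0.4213 0.2983 0.074 ] rect [422.  297.1] [16.4 34.2] 89.6
side yellow [334, 215, 25, 20, 311] zmin/max [0.0517 0.0706] top [ 0.5767 -0.0699  0.0686] rect [576.5 -71.7] [39.1 46.7] 86.3
side ped zs (array([372, 414,  57,  51,   0, 195, 894, 189, 122, 138,  27,   0,   0,
         0,   0]), array([-0.01,  0.  ,  0.01,  0.02,  0.03,  0.04,  0.05,  0.06,  0.07,
        0.08,  0.09,  0.1 ,  0.11,  0.12,  0.13,  0.14]))
 wing top [ 0.4932 -0.0612  0.088 ] 146 ((495.07470703125, -64.34699249267578), (15.435245513916016, 66.1196060180664), 2.5007541179656982)
```

View pics/crop.png

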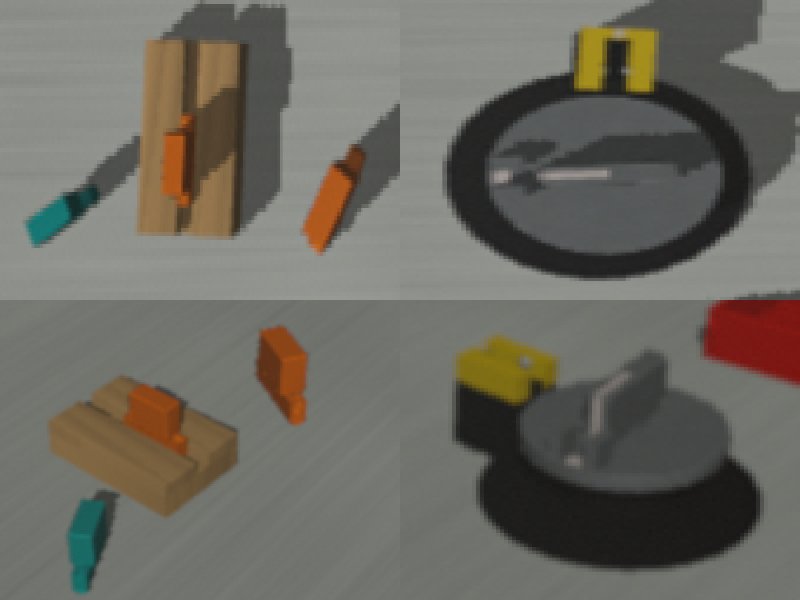

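The crop shows the orange key in the groove (top 193,325), measuring 34 x 16 mm. The loose orange one is about 43 x 18 mm, so the one in the block is the right key. The wing lies along world y with its stripe on the +y side, so the notch is at about 92° and the slot at about -5°. I now go above the wing and refine the fits.

{"fn": "drive_tool", "kwargs": {
  "series": [
    {"slide": [38.4, -29.5, 0], "turn": [0, 0, 0], "hand": 40},
    {"slide": [38.4, -29.5, 0], "turn": [0, 0, 0], "hand": 40},
    {"slide": [38.4, -29.5, 0], "turn": [0, 0, 0], "hand": 40},
    {"slide": [38.4, -29.5, 0], "turn": [0, 0, 0], "hand": 40},
    {"slide": [38.4, -29.5, 0], "turn": [0, 0, 0], "hand": 40},
    {"slide": [38.4, -29.5, 0], "turn": [0, 0, 0], "hand": 40},
    {"slide": [38.4, -29.5, 0], "turn": [0, 0, 0], "hand": 40},
    {"slide": [38.4, -29.5, 0], "turn": [0, 0, 0], "hand": 40},
    {"slide": [38.4, -29.5, 0], "turn": [0, 0, 0], "hand": 40},
    {"slide": [38.4, -29.5, 0], "turn": [0, 0, 0], "hand": 40},
    {"slide": [38.4, -29.5, 0], "turn": [0, 0, 0], "hand": 40},
    {"slide": [38.4, -29.5, 0], "turn": [0, 0, 0], "hand": 40}
  ]
}}

```text
clock: 2.3
position: [0.4974, -0.0631, 0.2389]
eef_rot: [3.112, 0.427, 0.001]
wrist_force: [0.4, -0.3, 0.3]
grip_width: 0.455
grip_force: 0.0
```

{"fn": "drive_tool", "kwargs": {
  "series": [
    {"slide": [0, 0, 0], "turn": [0, 0, -0.148], "hand": 40},
    {"slide": [0, 0, 0], "turn": [0, 0, -0.148], "hand": 40},
    {"slide": [0, 0, 0], "turn": [0, 0, -0.148], "hand": 40},
    {"slide": [0, 0, 0], "turn": [0, 0, -0.148], "hand": 40},
    {"slide": [0, 0, 0], "turn": [0, 0, -0.148], "hand": 40},
    {"slide": [0, 0, 0], "turn": [0, 0, -0.148], "hand": 40},
    {"slide": [0, 0, 0], "turn": [0, 0, -0.148], "hand": 40},
    {"slide": [0, 0, 0], "turn": [0, 0, -0.148], "hand": 40},
    {"slide": [0, 0, 0], "turn": [0, 0, -0.148], "hand": 40},
    {"slide": [0, 0, 0], "turn": [0, 0, 0], "hand": 40}
  ]
}}

```text
clock: 3.55
position: [0.4966, -0.0646, 0.2388]
eef_rot: [2.185, 2.257, 0.0]
wrist_force: [-0.9, -0.5, 0.6]
grip_width: 0.453
grip_force: 0.0
```

```bash
cat > fit.py <<'E'
from h import *
from scipy.optimize import least_squares
f=np.load('c0.npz')
# box-silhouette fit: chamfer of depth cloud to box surfaces, per camera
def boxfit(P,c0,ang0,half,z0,z1):
    def sd(p):
        c,s=np.cos(p[2]),np.sin(p[2]);q=P[:,:2]-p[:2]
        l=np.c_[c*q[:,0]+s*q[:,1],-s*q[:,0]+c*q[:,1],P[:,2]-(z0+z1)/2-p[3]]
        d=np.abs(l)-np.array([half[0],half[1],(z1-z0)/2])
        return np.where((d>0).any(1),np.linalg.norm(np.maximum(d,0),axis=1),d.max(1))
    return least_squares(sd,[*c0,ang0,0],loss='soft_l1',f_scale=.002)
def lab(im):
    h=cv2.cvtColor(im,cv2.COLOR_BGR2HSV).astype(int);return h[...,0],h[...,1],h[...,2]
if __name__=='__main__':
  for n,i,d in(('top','a','da'),('side','b','db')):
    im,D=f[i],f[d];W=cloud(n,D);H,S,V=lab(im);X,Y,Z=W[...,0],W[...,1],W[...,2]
    near=lambda x,y,r:np.hypot(X-x,Y-y)<r
    k=(H<14)&(S>190)&near(.425,.295,.04)&(Z>.047)&(D>0)
    r=boxfit(W[k],(.425,.295),0,(.017,.008),.043,.075);print(n,'key',r.x.round(4),k.sum(),np.sqrt(2*r.cost/k.sum()))
    k=(S<90)&near(.497,-.065,.036)&(Z>.062)&(Z<.12)
    r=boxfit(W[k],(.497,-.065),1.6,(.032,.007),.054,.091);print(n,'wing',r.x.round(4),k.sum(),np.sqrt(2*r.cost/k.sum()))
    w=r.x
    k=near(.497,-.065,.034)&(Z<.065)&(Z>.03);print(' disc z',np.median(Z[k]))
    k=(H>20)&(H<33)&(S>130)&near(.58,-.072,.04)&(Z>.05)
    r=boxfit(W[k],(.58,-.072),0,(.022,.018),.052,.070);print(n,'brk',r.x.round(4),k.sum(),np.sqrt(2*r.cost/k.sum()),'dir',np.arctan2(*(r.x-w)[1::-1]),'dist',np.hypot(*(r.x-w)[:2]))
    k=(H<25)&(S>60)&(S<190)&near(.43,.29,.08)&(Z>.028)&(Z<.045)
    print(n,'block',cv2.minAreaRect((W[k][:,:2]*1000).astype(np.float32)),np.median(Z[k]))
    m=cams.camera_model(n);Rm=cv2.Rodrigues(np.array(m['rvec']))[0];print(' cam',-Rm.T@m['tvec'])
  o=ctrl.get_obs();T=R.from_rotvec(o['eef_rot']).as_matrix();print(o['clock'],o['position'],'psi',np.degrees(np.arctan2(T[1,1],T[0,1])),o['q'].round(3),o['grip_width'])
E
python3 fit.py
```

```text
top key [ 4.263e-01  2.965e-01 -8.730e-02 -1.000e-04] 110 0.0013542944011470997
top wing [ 4.9820e-01 -6.5500e-02  1.6425e+00 -5.0000e-04] 192 0.0013183207552733749
 disc z 0.0527980180332268
top brk [ 0.5802 -0.0727 -0.0354  0.0007] 242 0.0018178569176235337 dir -0.0877051418711956 dist 0.08227918343297491
top block ((438.9002380371094, 295.1581115722656), (76.21797180175781, 109.49626159667969), 87.13945007324219) 0.03500408570377969
 cam [0.48822025 0.01112369 1.10167634]
side key [ 4.234e-01  2.961e-01 -5.300e-02 -3.000e-04] 395 0.0007760228725968277
side wing [ 4.9550e-01 -6.5500e-02  1.6076e+00 -1.5000e-03] 301 0.0009031159179109818
 disc z 0.05263600394976104
side brk [ 0.5777 -0.0723 -0.0776 -0.0011] 310 0.0016655863743116324 dir -0.08229282875585167 dist 0.08249280107825563
side block ((434.9573669433594, 295.5202941894531), (79.37548828125, 112.55187225341797), 86.56369018554688) 0.03445552938269255
 cam [0.02495997 0.77100363 0.63938069]
3.55 [ 0.4965625  -0.06457537  0.238778  ] psi 1.87645314947529 [-0.366  0.294  1.43   0.     1.418 -0.399] 0.4526645215316937
```

{"fn": "drive_tool", "kwargs": {
  "series": [
    {"slide": [-0.9, 0.4, 35], "turn": [0, 0, -0.012], "hand": 40},
    {"slide": [0, 0, 35], "turn": [0, 0, 0], "hand": 40},
    {"slide": [0, 0, 35], "turn": [0, 0, 0], "hand": 40},
    {"slide": [0, 0, 30], "turn": [0, 0, 0], "hand": 40},
    {"slide": [0, 0, 20], "turn": [0, 0, 0], "hand": 40},
    {"slide": [0, 0, 14], "turn": [0, 0, 0], "hand": 40},
    {"slide": [0, 0, 9], "turn": [0, 0, 0], "hand": 40},
    {"slide": [0, 0, 0], "turn": [0, 0, 0], "hand": 40},
    {"slide": [0, 0, 0], "turn": [0, 0, 0], "hand": 40}
  ]
}}

```text
clock: 4.68
position: [0.4973, -0.0656, 0.0613]
eef_rot: [2.169, 2.271, 0.001]
wrist_force: [0.5, -0.1, -0.7]
grip_width: 0.455
grip_force: 0.0
```

{"fn": "drive_tool", "kwargs": {
  "series": [
    {"slide": [0, 0, 0], "turn": [0, 0, 0], "hand": 5},
    {"slide": [0, 0, 0], "turn": [0, 0, 0], "hand": 5},
    {"slide": [0, 0, 0], "turn": [0, 0, 0], "hand": 5},
    {"slide": [0, 0, 0], "turn": [0, 0, 0], "hand": 5},
    {"slide": [0, 0, 0], "turn": [0, 0, 0], "hand": 5},
    {"slide": [0, 0, 0], "turn": [0, 0, 0], "hand": 5}
  ]
}}

```text
clock: 5.42
position: [0.4972, -0.0655, 0.0609]
eef_rot: [2.169, 2.272, 0.0]
wrist_force: [0.5, -0.3, 2.5]
grip_width: 0.157
grip_force: 30.0
```

{"fn": "drive_tool", "kwargs": {
  "series": [
    {"slide": [0, 0, 0.15], "turn": [0, 0, 0.154], "hand": 5},
    {"slide": [0, 0, 0.15], "turn": [0, 0, 0.154], "hand": 5},
    {"slide": [0, 0, 0.15], "turn": [0, 0, 0.154], "hand": 5},
    {"slide": [0, 0, 0.15], "turn": [0, 0, 0.154], "hand": 5},
    {"slide": [0, 0, 0.15], "turn": [0, 0, 0.154], "hand": 5},
    {"slide": [0, 0, 0.15], "turn": [0, 0, 0.154], "hand": 5},
    {"slide": [0, 0, 0.15], "turn": [0, 0, 0.154], "hand": 5},
    {"slide": [0, 0, 0.15], "turn": [0, 0, 0.154], "hand": 5},
    {"slide": [0, 0, 0.15], "turn": [0, 0, 0.154], "hand": 5},
    {"slide": [0, 0, 0.15], "turn": [0, 0, 0.154], "hand": 5},
    {"slide": [0, 0, 0.15], "turn": [0, 0, 0.154], "hand": 5},
    {"slide": [0, 0, 0.15], "turn": [0, 0, 0.154], "hand": 5}
  ]
}}

```text
clock: 6.92
position: [0.498, -0.0664, 0.0593]
eef_rot: [3.118, -0.369, 0.004]
wrist_force: [1.8, -4.9, 0.6]
grip_width: 0.148
grip_force: 30.0
```

{"fn": "drive_tool", "kwargs": {
  "series": [
    {"slide": [0, 0, 0], "turn": [0, 0, 0], "hand": 5},
    {"slide": [0, 0, 0], "turn": [0, 0, 0], "hand": 5}
  ]
}}

```text
clock: 7.18
position: [0.498, -0.0664, 0.0592]
eef_rot: [3.119, -0.362, 0.004]
wrist_force: [2.5, -3.8, 0.6]
grip_width: 0.153
grip_force: 30.0
```

Run:
```python
from h import *
o=ctrl.get_obs();T=R.from_rotvec(o['eef_rot']).as_matrix();print(o['clock'],o['position'],'psi+pi/2',np.arctan2(T[1,1],T[0,1])+np.pi/2,o['q'].round(3),o['moment'],o['wrist_force'])
```

```text
7.175 [ 0.49797687 -0.06642932  0.05924749] psi+pi/2 -0.23086108752383439 [-3.680e-01  5.130e-01  1.683e+00 -1.000e-03  9.430e-01  1.434e+00] [-0.69539893 -0.4688752   0.12203991] [ 2.51251743 -3.77079313  0.62613703]
```

{"fn": "drive_tool", "kwargs": {
  "series": [
    {"slide": [0, 0, 0], "turn": [0, 0, 0], "hand": 50},
    {"slide": [0, 0, 0], "turn": [0, 0, 0], "hand": 50},
    {"slide": [0, 0, 0], "turn": [0, 0, 0], "hand": 50},
    {"slide": [0, 0, 0], "turn": [0, 0, 0], "hand": 50},
    {"slide": [0, 0, -20], "turn": [0, 0, 0], "hand": 50},
    {"slide": [0, 0, -40], "turn": [0, 0, 0], "hand": 50},
    {"slide": [0, 0, -50], "turn": [0, 0, 0], "hand": 50}
  ]
}}

```text
clock: 8.05
position: [0.4964, -0.0652, 0.1696]
eef_rot: [-3.12, 0.362, 0.003]
wrist_force: [-0.2, 0.5, 0.3]
grip_width: 0.57
grip_force: 0.0
```

{"fn": "drive_tool", "kwargs": {
  "series": [
    {"slide": [-19.2, -41.9, 0], "turn": [0, 0, 0], "hand": 50},
    {"slide": [-19.2, -41.9, 0], "turn": [0, 0, 0], "hand": 50},
    {"slide": [-19.2, -41.9, 0], "turn": [0, 0, 0], "hand": 50},
    {"slide": [-19.2, -41.9, 0], "turn": [0, 0, 0], "hand": 50},
    {"slide": [-19.2, -41.9, 0], "turn": [0, 0, 0], "hand": 50},
    {"slide": [-19.2, -41.9, 0], "turn": [0, 0, 0], "hand": 50},
    {"slide": [-19.2, -41.9, 0], "turn": [0, 0, 0], "hand": 50},
    {"slide": [-19.2, -41.9, 0], "turn": [0, 0, 0], "hand": 50},
    {"slide": [0, 0, 0], "turn": [0, 0, -0.176], "hand": 50},
    {"slide": [0, 0, 0], "turn": [0, 0, 0], "hand": 50}
  ]
}}

```text
clock: 9.3
position: [0.424, 0.2963, 0.1688]
eef_rot: [3.14, -0.087, -0.001]
wrist_force: [-0.1, -0.7, 0.5]
grip_width: 0.567
grip_force: 0.0
```

```bash
cat > head.py <<'E'
from fit import *
import sys
out=[]
for n in('top','side'):
    im,D=cap(n);W=cloud(n,D);H,S,V=lab(im);X,Y,Z=W[...,0],W[...,1],W[...,2]
    near=lambda x,y,r:np.hypot(X-x,Y-y)<r
    k=(S<90)&near(.497,-.065,.036)&(Z>.062)&(Z<.12)
    r=boxfit(W[k],(.497,-.065),-.08,(.032,.007),.052,.089);w=r.x;print(n,'wing',w.round(4),k.sum(),np.sqrt(2*r.cost/k.sum()))
    k=(H>20)&(H<33)&(S>130)&near(.58,-.072,.04)&(Z>.05)
    r=boxfit(W[k],(.58,-.072),-.08,(.022,.018),.052,.070);print(n,'brk',r.x.round(4),k.sum(),'dir',np.arctan2(*(r.x-w)[1::-1]))
    u,v=proj(n,[[.53,-.068,.07]])[0].astype(int);out.append(cv2.resize(im[v-40:v+40,u-40:u+40],(400,400),interpolation=3))
cv2.imwrite('pics/'+sys.argv[1],np.hstack(out))
o=ctrl.get_obs();T=R.from_rotvec(o['eef_rot']).as_matrix();print(o['clock'],o['position'],'psi+pi/2',np.arctan2(T[1,1],T[0,1])+np.pi/2,o['q'].round(3))
E
python3 head.py h1.png
```

```text
top wing [ 4.991e-01 -6.620e-02 -9.290e-02 -4.000e-04] 204 0.0013585889073316447
top brk [ 5.806e-01 -7.410e-02 -6.160e-02  5.000e-04] 228 dir -0.0971309218145613
side wing [ 0.4953 -0.0658 -0.0897 -0.0012] 382 0.0011521100274736573
side brk [ 0.5776 -0.0729 -0.0195 -0.001 ] 49 dir -0.08653728024838808
9.4 [0.42430345 0.29569555 0.16889621] psi+pi/2 -0.05913476293738085 [0.379 0.388 1.503 0.    1.251 2.009]
```

View pics/h1.png

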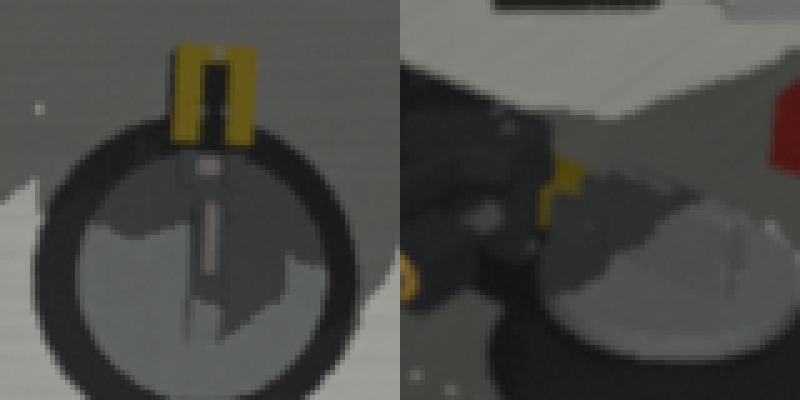

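The top crop shows the stripe and lugs (210,165) in line with the bracket slot (215,90). Fitted angles agree: wing -0.091, slot about -0.088. Next comes the key.

{"fn": "drive_tool", "kwargs": {
  "series": [
    {"slide": [0.5, 0, 35], "turn": [0, 0, 0], "hand": 50},
    {"slide": [0, 0, 35], "turn": [0, 0, 0], "hand": 50},
    {"slide": [0, 0, 25], "turn": [0, 0, 0], "hand": 50},
    {"slide": [0, 0, 15], "turn": [0, 0, 0], "hand": 50},
    {"slide": [0, 0, 9.5], "turn": [0, 0, 0], "hand": 50},
    {"slide": [0, 0, 0], "turn": [0, 0, 0], "hand": 50},
    {"slide": [0, 0, 0], "turn": [0, 0, 0], "hand": 50}
  ]
}}

```text
clock: 10.28
position: [0.4252, 0.296, 0.0501]
eef_rot: [-3.14, 0.088, -0.002]
wrist_force: [0.3, 0.0, -0.4]
grip_width: 0.564
grip_force: 0.0
```

{"fn": "drive_tool", "kwargs": {
  "series": [
    {"slide": [0, 0, 0], "turn": [0, 0, 0], "hand": 8},
    {"slide": [0, 0, 0], "turn": [0, 0, 0], "hand": 8},
    {"slide": [0, 0, 0], "turn": [0, 0, 0], "hand": 8},
    {"slide": [0, 0, 0], "turn": [0, 0, 0], "hand": 8},
    {"slide": [0, 0, 0], "turn": [0, 0, 0], "hand": 8},
    {"slide": [0, 0, 0], "turn": [0, 0, 0], "hand": 8},
    {"slide": [0, 0, 0], "turn": [0, 0, 0], "hand": 8}
  ]
}}

```text
clock: 11.15
position: [0.4248, 0.296, 0.0495]
eef_rot: [-3.14, 0.087, -0.0]
wrist_force: [-0.0, 1.3, 2.0]
grip_width: 0.178
grip_force: 30.0
```

{"fn": "drive_tool", "kwargs": {
  "series": [
    {"slide": [0, 0, -10], "turn": [0, 0, 0], "hand": 8},
    {"slide": [0, 0, -20], "turn": [0, 0, 0], "hand": 8},
    {"slide": [0, 0, -40], "turn": [0, 0, 0], "hand": 8},
    {"slide": [0, 0, -40], "turn": [0, 0, 0], "hand": 8},
    {"slide": [0, 0, 0], "turn": [0, 0, 0], "hand": 8}
  ]
}}

```text
clock: 11.78
position: [0.4258, 0.2964, 0.1625]
eef_rot: [-3.138, 0.086, -0.009]
wrist_force: [-0.8, -0.3, -0.4]
grip_width: 0.181
grip_force: 30.0
```

```bash
cat > keym.py <<'E'
from fit import *
import sys
o=ctrl.get_obs();T=R.from_rotvec(o['eef_rot']).as_matrix();p=o['position'];a=np.arctan2(T[1,1],T[0,1])+np.pi/2
print(o['clock'],p,'ang',a,'tilt',T[:,2].round(4),o['q'].round(3),o['wrist_force'].round(2),o['grip_width']*88.1)
out=[]
for n in('top','side'):
    im,D=cap(n);W=cloud(n,D);H,S,V=lab(im);X,Y,Z=W[...,0],W[...,1],W[...,2]
    k=(H<14)&(S>170)&(np.hypot(X-p[0],Y-p[1])<.05)&(abs(Z-p[2])<.06)&(D>0)
    P=W[k]
    if len(P)>20:
        print(n,len(P),'lo',np.percentile(P,2,axis=0).round(4),'hi',np.percentile(P,98,axis=0).round(4))
        c,s=np.cos(a),np.sin(a);l=(P[:,:2]-p[:2])@np.array([[c,-s],[s,c]]);z=P[:,2]-p[2]
        bl=z<-.008
        print(' along lo/hi all',np.percentile(l[:,0],[2,98]).round(4),'blade',np.percentile(l[bl,0],[2,98]).round(4) if bl.sum()>5 else '', 'z rel',np.percentile(z,[1,2,98]).round(4))
    u,v=proj(n,[p])[0].astype(int);u=np.clip(u,60,580);v=np.clip(v,60,420);out.append(cv2.resize(im[v-60:v+60,u-60:u+60],(400,400),interpolation=3))
cv2.imwrite('pics/'+sys.argv[1],np.hstack(out))
E
python3 keym.py k1.png
```

```text
11.775 [0.42579772 0.29640822 0.16246   ] ang -0.05509226708159698 tilt [ 0.0057  0.0022 -1.    ] [ 0.38   0.395  1.513 -0.     1.227  2.006] [-0.76 -0.29 -0.44] 15.95088467981986
side 468 lo [0.3983 0.287  0.1393] hi [0.4419 0.3064 0.1866]
 along lo/hi all [-0.0275  0.0159] blade [-0.0281  0.019 ] z rel [-0.0246 -0.0232  0.0241]
```

View pics/k1.png

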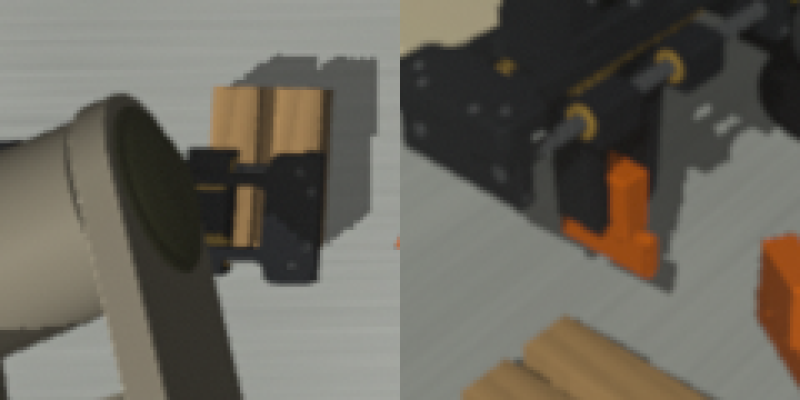

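```bash
cat > kf.py <<'E'
from fit import *
o=ctrl.get_obs();T=R.from_rotvec(o['eef_rot']).as_matrix();p=o['position'];a=np.arctan2(T[1,1],T[0,1])+np.pi/2
im,D=cap('side');W=cloud('side',D);H,S,V=lab(im)
k=(H<14)&(S>170)&(np.linalg.norm(W-p,axis=-1)<.05)&(D>0);P=W[k]-p
def sd(q):
    c,s=np.cos(a+q[3]),np.sin(a+q[3]);l=np.c_[c*P[:,0]+s*P[:,1]-q[0],-s*P[:,0]+c*P[:,1]-q[1],P[:,2]-q[2]]
    l=l+0; l[:,0]+=q[4]*l[:,2]   # pitch
    def b(z0,z1,hx,hy):
        d=np.abs(l-[0,0,(z0+z1)/2])-np.array([hx,hy,(z1-z0)/2])
        return np.where((d>0).any(1),np.linalg.norm(np.maximum(d,0),axis=1),d.max(1))
    return np.minimum(b(.02,.052,.017,.008),b(0,.02,.025,.005))
r=least_squares(sd,[0,0,-.026,0,0],loss='soft_l1',f_scale=.002)
print('key along,across,foot z rel TCP,dyaw,pitch',r.x.round(4),len(P),np.sqrt(2*r.cost/len(P)))
E
python3 kf.py
```

```text
key along,across,foot z rel TCP,dyaw,pitch [-0.0014  0.0003 -0.0267  0.0023  0.0002] 467 0.0013509163006621705
```

{"fn": "drive_tool", "kwargs": {
  "series": [
    {"slide": [16, 36, 0], "turn": [0, 0, 0], "hand": 8},
    {"slide": [16, 36, 0], "turn": [0, 0, 0], "hand": 8},
    {"slide": [16, 36, 0], "turn": [0, 0, 0], "hand": 8},
    {"slide": [16, 36, 0], "turn": [0, 0, 0], "hand": 8},
    {"slide": [16, 36, 0], "turn": [0, 0, 0], "hand": 8},
    {"slide": [16, 36, 0], "turn": [0, 0, 0], "hand": 8},
    {"slide": [16, 36, 0], "turn": [0, 0, 0], "hand": 8},
    {"slide": [16, 36, 0], "turn": [0, 0, 0], "hand": 8},
    {"slide": [16, 36, 0], "turn": [0, 0, 0], "hand": 8},
    {"slide": [16, 36, 0], "turn": [0, 0, 0], "hand": 8},
    {"slide": [0, 0, 0], "turn": [0, 0, 0.033], "hand": 8},
    {"slide": [0, 0, 20], "turn": [0, 0, 0], "hand": 8}
  ]
}}

```text
clock: 13.42
position: [0.5646, -0.072, 0.1391]
eef_rot: [-3.138, 0.141, -0.0]
wrist_force: [0.6, -0.7, -1.1]
grip_width: 0.176
grip_force: 30.0
```

{"fn": "drive_tool", "kwargs": {
  "series": [
    {"slide": [0, 0, 20], "turn": [0, 0, 0], "hand": 8},
    {"slide": [0, 0, 0], "turn": [0, 0, 0], "hand": 8},
    {"slide": [0, 0, 0], "turn": [0, 0, 0], "hand": 8}
  ]
}}

```text
clock: 13.8
position: [0.5647, -0.0718, 0.1198]
eef_rot: [-3.138, 0.138, -0.0]
wrist_force: [0.5, -1.0, -1.9]
grip_width: 0.179
grip_force: 30.0
```

```bash
python3 keym.py k2.png; python3 kf.py;python3 head.py h2.png
```

```text
13.8 [ 0.56471006 -0.071807    0.1198233 ] ang -0.08797640883837476 tilt [ 1.e-04  1.e-04 -1.e+00] [-0.334  0.524  1.424  0.     1.193  1.324] [ 0.51 -0.99 -1.9 ] 15.779971243490603
side 257 lo [ 0.5382 -0.08    0.0979] hi [ 0.5832 -0.0597  0.1461]
 along lo/hi all [-0.027   0.0181] blade [-0.027   0.0185] z rel [-0.0222 -0.0219  0.0263]
key along,across,foot z rel TCP,dyaw,pitch [-0.0014  0.0003 -0.0267  0.0055  0.0145] 260 0.0014328451879476298
top wing [ 0.4982 -0.0667 -0.0052 -0.0005] 55 0.001322689645262088
top brk [ 0.58  -0.072 -0.08   0.   ] 0 dir -0.06509889195574232
side wing [ 0.4952 -0.0658 -0.0817 -0.0013] 381 0.0012478366098068142
side brk [ 0.5773 -0.0725 -0.0782 -0.0013] 287 dir -0.08085929101363279
14.05 [ 0.56483079 -0.07226983  0.11995338] psi+pi/2 -0.08820746876086294 [-0.335  0.524  1.424  0.     1.192  1.324]
```

View pics/k2.png

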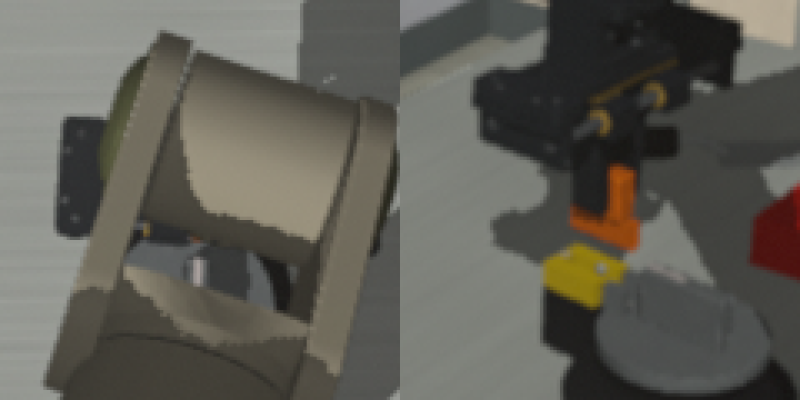

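{"fn": "drive_tool", "kwargs": {
  "series": [
    {"slide": [0.8, 0, 8], "turn": [0, 0, 0], "hand": 8},
    {"slide": [0, 0, 8], "turn": [0, 0, 0], "hand": 8},
    {"slide": [0, 0, 4], "turn": [0, 0, 0], "hand": 8},
    {"slide": [0, 0, 0], "turn": [0, 0, 0], "hand": 8},
    {"slide": [0, 0, 0], "turn": [0, 0, 0], "hand": 8}
  ]
}}

```text
clock: 14.68
position: [0.5656, -0.0724, 0.0996]
eef_rot: [3.138, -0.138, 0.0]
wrist_force: [-0.0, 0.8, -1.1]
grip_width: 0.176
grip_force: 30.0
```

{"fn": "drive_tool", "kwargs": {
  "series": [
    {"slide": [0, 0, 1], "turn": [0, 0, 0], "hand": 8},
    {"slide": [0, 0, 1], "turn": [0, 0, 0], "hand": 8},
    {"slide": [0, 0, 1], "turn": [0, 0, 0], "hand": 8},
    {"slide": [0, 0, 1], "turn": [0, 0, 0], "hand": 8},
    {"slide": [0, 0, 1], "turn": [0, 0, 0], "hand": 8}
  ]
}}

```text
clock: 15.3
position: [0.5655, -0.0724, 0.0944]
eef_rot: [3.139, -0.138, -0.0]
wrist_force: [0.8, -0.4, -0.5]
grip_width: 0.177
grip_force: 30.0
```

{"fn": "drive_tool", "kwargs": {
  "series": [
    {"slide": [0, 0, 0.8], "turn": [0, 0, 0], "hand": 8},
    {"slide": [0, 0, 0.8], "turn": [0, 0, 0], "hand": 8},
    {"slide": [0, 0, 0.8], "turn": [0, 0, 0], "hand": 8},
    {"slide": [0, 0, 0.8], "turn": [0, 0, 0], "hand": 8}
  ]
}}

```text
clock: 15.8
position: [0.5657, -0.0723, 0.0917]
eef_rot: [3.138, -0.138, 0.001]
wrist_force: [-0.6, 0.7, 5.6]
grip_width: 0.178
grip_force: 30.0
```

{"fn": "drive_tool", "kwargs": {
  "series": [
    {"slide": [0, 0, 0.8], "turn": [0, 0, 0], "hand": 8},
    {"slide": [0, 0, 0.8], "turn": [0, 0, 0], "hand": 8}
  ]
}}

```text
clock: 16.05
position: [0.5658, -0.0724, 0.0901]
eef_rot: [3.138, -0.138, 0.002]
wrist_force: [0.1, 0.8, 4.6]
grip_width: 0.18
grip_force: 30.0
```

{"fn": "drive_tool", "kwargs": {
  "series": [
    {"slide": [0, 0, 0.6], "turn": [0, 0, 0], "hand": 8},
    {"slide": [0, 0, 0.6], "turn": [0, 0, 0], "hand": 8}
  ]
}}

```text
clock: 16.3
position: [0.5656, -0.0724, 0.0884]
eef_rot: [-3.139, 0.139, -0.0]
wrist_force: [1.3, 1.1, 3.1]
grip_width: 0.179
grip_force: 30.0
```

{"fn": "drive_tool", "kwargs": {
  "series": [
    {"slide": [0, 0, 0.6], "turn": [0, 0, 0], "hand": 8}
  ]
}}

```text
clock: 16.42
position: [0.5655, -0.0723, 0.0877]
eef_rot: [-3.138, 0.139, 0.0]
wrist_force: [0.2, 1.8, 2.8]
grip_width: 0.179
grip_force: 30.0
```

{"fn": "drive_tool", "kwargs": {
  "series": [
    {"slide": [0, 0, 0.6], "turn": [0, 0, 0], "hand": 8}
  ]
}}

```text
clock: 16.55
position: [0.5654, -0.0723, 0.0871]
eef_rot: [-3.138, 0.139, 0.001]
wrist_force: [0.3, 1.4, 1.2]
grip_width: 0.179
grip_force: 30.0
```

{"fn": "drive_tool", "kwargs": {
  "series": [
    {"slide": [0, 0, 0.5], "turn": [0, 0, 0], "hand": 8}
  ]
}}

```text
clock: 16.68
position: [0.5654, -0.0723, 0.0866]
eef_rot: [-3.138, 0.138, 0.0]
wrist_force: [0.6, 1.7, 2.3]
grip_width: 0.18
grip_force: 30.0
```

{"fn": "drive_tool", "kwargs": {
  "series": [
    {"slide": [0, 0, 0.5], "turn": [0, 0, 0], "hand": 8}
  ]
}}

```text
clock: 16.8
position: [0.5654, -0.0723, 0.0862]
eef_rot: [-3.138, 0.138, 0.0]
wrist_force: [-0.2, 1.6, 1.8]
grip_width: 0.179
grip_force: 30.0
```

{"fn": "drive_tool", "kwargs": {
  "series": [
    {"slide": [0, 0, 0.5], "turn": [0, 0, 0], "hand": 8}
  ]
}}

```text
clock: 16.92
position: [0.5654, -0.0723, 0.0857]
eef_rot: [-3.138, 0.138, 0.0]
wrist_force: [0.1, 0.5, 1.5]
grip_width: 0.176
grip_force: 30.0
```

{"fn": "drive_tool", "kwargs": {
  "series": [
    {"slide": [0, 0, 0.5], "turn": [0, 0, 0], "hand": 8}
  ]
}}

```text
clock: 17.05
position: [0.5654, -0.0723, 0.0852]
eef_rot: [-3.138, 0.138, 0.0]
wrist_force: [-0.6, 1.5, 1.5]
grip_width: 0.179
grip_force: 30.0
```

```bash
python3 kf.py;python3 head.py h3.png | grep side
```

```text
key along,across,foot z rel TCP,dyaw,pitch [-0.0012 -0.0001 -0.0269 -0.0267  0.0248] 170 0.001461955043681464
side wing [ 0.4954 -0.0657 -0.0842 -0.0014] 378 0.001165834653114689
side brk [ 5.776e-01 -7.230e-02 -5.740e-02 -5.000e-04] 193 dir -0.08038775362278809
```

View pics/h3.png

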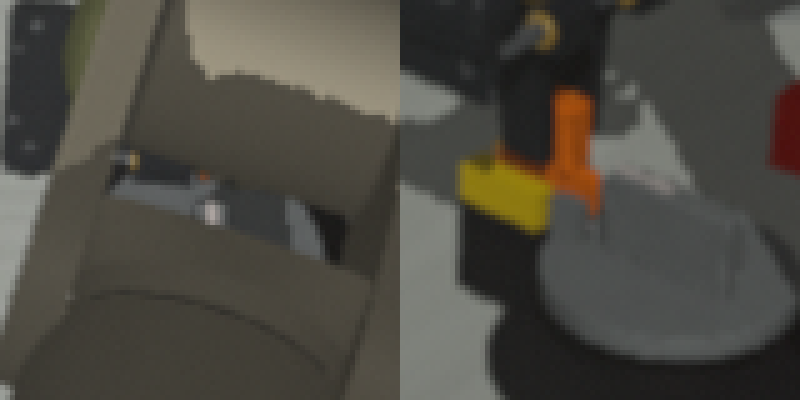

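The side crop (550,170) shows the blade sinking into slot and notch with the key upright and not slipping in the fingers. I keep feeling for the pad.

{"fn": "drive_tool", "kwargs": {
  "series": [
    {"slide": [0, 0, 0.5], "turn": [0, 0, 0], "hand": 8}
  ]
}}

```text
clock: 17.32
position: [0.5654, -0.0724, 0.0847]
eef_rot: [-3.139, 0.138, 0.0]
wrist_force: [-0.7, 2.0, 2.9]
grip_width: 0.178
grip_force: 30.0
```

{"fn": "drive_tool", "kwargs": {
  "series": [
    {"slide": [0, 0, 0.5], "turn": [0, 0, 0], "hand": 8}
  ]
}}

```text
clock: 17.45
position: [0.5655, -0.0724, 0.0843]
eef_rot: [3.139, -0.138, 0.0]
wrist_force: [-1.2, 1.0, 3.6]
grip_width: 0.179
grip_force: 30.0
```

{"fn": "drive_tool", "kwargs": {
  "series": [
    {"slide": [0, 0, 0.5], "turn": [0, 0, 0], "hand": 8}
  ]
}}

```text
clock: 17.58
position: [0.5655, -0.0724, 0.0839]
eef_rot: [3.138, -0.138, 0.0]
wrist_force: [-1.6, 1.4, 6.7]
grip_width: 0.18
grip_force: 30.0
```

{"fn": "drive_tool", "kwargs": {
  "series": [
    {"slide": [0, 0, 0.5], "turn": [0, 0, 0], "hand": 8}
  ]
}}

```text
clock: 17.7
position: [0.5656, -0.0724, 0.0838]
eef_rot: [3.138, -0.138, 0.001]
wrist_force: [-2.7, 2.3, 9.7]
grip_width: 0.177
grip_force: 30.0
```

{"fn": "drive_tool", "kwargs": {
  "series": [
    {"slide": [0, 0, 0.5], "turn": [0, 0, 0], "hand": 8}
  ]
}}

```text
clock: 17.82
position: [0.5656, -0.0724, 0.0838]
eef_rot: [3.138, -0.138, 0.002]
wrist_force: [-4.6, 2.4, 14.8]
grip_width: 0.181
grip_force: 30.0
```

{"fn": "drive_tool", "kwargs": {
  "series": [
    {"slide": [0, 0, 0.4], "turn": [0, 0, 0], "hand": 8}
  ]
}}

```text
clock: 17.95
position: [0.5657, -0.0724, 0.0837]
eef_rot: [3.138, -0.138, 0.002]
wrist_force: [-5.3, 2.3, 15.7]
grip_width: 0.182
grip_force: 30.0
```

{"fn": "drive_tool", "kwargs": {
  "series": [
    {"slide": [0, 0, 0], "turn": [0, 0, 0], "hand": 8},
    {"slide": [0, 0, 0], "turn": [0, 0, 0], "hand": 8}
  ]
}}

```text
clock: 18.2
position: [0.5657, -0.0724, 0.0838]
eef_rot: [3.138, -0.138, 0.002]
wrist_force: [-3.8, 2.1, 14.7]
grip_width: 0.177
grip_force: 30.0
```

{"fn": "drive_tool", "kwargs": {
  "series": [
    {"slide": [0, 0, 0.3], "turn": [0, 0, 0], "hand": 8},
    {"slide": [0, 0, 0], "turn": [0, 0, 0], "hand": 8}
  ]
}}

```text
clock: 18.45
position: [0.5657, -0.0724, 0.0837]
eef_rot: [3.138, -0.138, 0.003]
wrist_force: [-4.1, 2.4, 17.1]
grip_width: 0.175
grip_force: 30.0
```

{"fn": "drive_tool", "kwargs": {
  "series": [
    {"slide": [0, 0, 0.2], "turn": [0, 0, 0], "hand": 8},
    {"slide": [0, 0, 0], "turn": [0, 0, 0], "hand": 8}
  ]
}}

```text
clock: 18.7
position: [0.5657, -0.0724, 0.0837]
eef_rot: [3.138, -0.138, 0.003]
wrist_force: [-5.3, 2.4, 17.4]
grip_width: 0.181
grip_force: 30.0
```

{"fn": "drive_tool", "kwargs": {
  "series": [
    {"slide": [0, 0, 0.25], "turn": [0, 0, 0], "hand": 8},
    {"slide": [0, 0, 0], "turn": [0, 0, 0], "hand": 8}
  ]
}}

```text
clock: 18.95
position: [0.5657, -0.0724, 0.0837]
eef_rot: [3.138, -0.138, 0.003]
wrist_force: [-6.4, 3.2, 19.7]
grip_width: 0.18
grip_force: 30.0
```

{"fn": "drive_tool", "kwargs": {
  "series": [
    {"slide": [0, 0, 0], "turn": [0, 0, 0], "hand": 8},
    {"slide": [0, 0, 0], "turn": [0, 0, 0], "hand": 8},
    {"slide": [0, 0, 0], "turn": [0, 0, 0], "hand": 8},
    {"slide": [0, 0, 0], "turn": [0, 0, 0], "hand": 8}
  ]
}}

```text
clock: 19.45
position: [0.5657, -0.0724, 0.0836]
eef_rot: [3.138, -0.138, 0.003]
wrist_force: [-5.9, 3.0, 20.2]
grip_width: 0.18
grip_force: 30.0
```

{"fn": "drive_tool", "kwargs": {
  "series": [
    {"slide": [0, 0, 0], "turn": [0, 0, 0], "hand": 8},
    {"slide": [0, 0, 0], "turn": [0, 0, 0], "hand": 8},
    {"slide": [0, 0, -0.4], "turn": [0, 0, 0], "hand": 8},
    {"slide": [0, 0, -0.4], "turn": [0, 0, 0], "hand": 8},
    {"slide": [0, 0, -0.4], "turn": [0, 0, 0], "hand": 8},
    {"slide": [0, 0, -0.3], "turn": [0, 0, 0], "hand": 8},
    {"slide": [0, 0, 0], "turn": [0, 0, 0], "hand": 8}
  ]
}}

```text
clock: 20.32
position: [0.5656, -0.0724, 0.0838]
eef_rot: [3.138, -0.138, 0.001]
wrist_force: [-2.2, 2.0, 8.8]
grip_width: 0.181
grip_force: 30.0
```

{"fn": "drive_tool", "kwargs": {
  "series": [
    {"slide": [0, 0, 0], "turn": [0, 0, 0], "hand": 45},
    {"slide": [0, 0, 0], "turn": [0, 0, 0], "hand": 45},
    {"slide": [0, 0, 0], "turn": [0, 0, 0], "hand": 45},
    {"slide": [0, 0, 0], "turn": [0, 0, 0], "hand": 45},
    {"slide": [0, 0, -10], "turn": [0, 0, 0], "hand": 45},
    {"slide": [0, 0, -30], "turn": [0, 0, 0], "hand": 45},
    {"slide": [0, 0, -50], "turn": [0, 0, 0], "hand": 45},
    {"slide": [0, 0, -50], "turn": [0, 0, 0], "hand": 45}
  ]
}}

```text
clock: 21.32
position: [0.5653, -0.0723, 0.2253]
eef_rot: [3.138, -0.138, 0.001]
wrist_force: [-0.2, -0.7, 0.1]
grip_width: 0.512
grip_force: 0.0
```

{"fn": "drive_tool", "kwargs": {
  "series": [
    {"slide": [-30, 45, 0], "turn": [0, 0, 0], "hand": 45},
    {"slide": [-30, 45, 0], "turn": [0, 0, 0], "hand": 45},
    {"slide": [-30, 45, 0], "turn": [0, 0, 0], "hand": 45},
    {"slide": [-30, 45, 0], "turn": [0, 0, 0], "hand": 45},
    {"slide": [-10, 45, 0], "turn": [0, 0, 0], "hand": 45},
    {"slide": [-10, 45, 0], "turn": [0, 0, 0], "hand": 45},
    {"slide": [0, 0, 0], "turn": [0, 0, 0], "hand": 45}
  ]
}}

```text
clock: 22.2
position: [0.4013, -0.3313, 0.2234]
eef_rot: [3.138, -0.144, 0.0]
wrist_force: [0.7, -0.1, 0.4]
grip_width: 0.513
grip_force: 0.0
```

```bash
python3 head.py h4.png
python3 - <<'E'
from fit import *
for n in('top','side'):
    im,D=cap(n);W=cloud(n,D);H,S,V=lab(im);X,Y,Z=W[...,0],W[...,1],W[...,2]
    k=(H<14)&(S>170)&(np.hypot(X-.566,Y+.072)<.04)&(Z>.03)&(D>0)
    r=boxfit(W[k&(Z>.08)],(.566,-.072),-.08,(.017,.008),.077,.109);print(n,'key grip',r.x.round(4),k.sum(),np.percentile(Z[k],98))
E
```

```text
top wing [ 4.996e-01 -6.590e-02 -7.750e-02 -4.000e-04] 207 0.001306134301307046
top brk [ 0.5793 -0.0723 -0.1491  0.001 ] 172 dir -0.08108330471691405
side wing [ 0.4953 -0.0658 -0.091  -0.0014] 378 0.0012466337243855778
side brk [ 5.771e-01 -7.250e-02 -9.220e-02 -5.000e-04] 187 dir -0.08134405303942219
22.3 [ 0.40217274 -0.32873954  0.2234285 ] psi+pi/2 -0.0888604430587907 [-0.914  0.339  1.408  0.     1.394  0.746]
top key grip [ 0.5669 -0.0715 -0.0157  0.0012] 147 0.11362141618859954
side key grip [ 5.637e-01 -7.210e-02 -9.950e-02 -2.000e-04] 276 0.10990227171408559
```

View pics/h4.png

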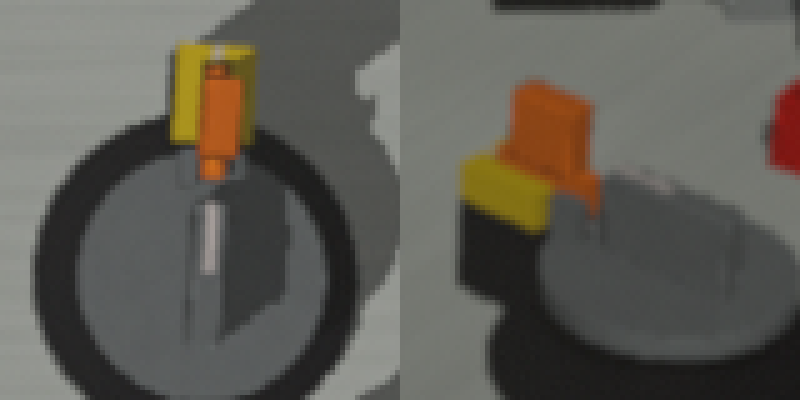

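The key stands upright in slot and notch (top crop 215,115; side crop 550,130). It was firm at 20 N and did not move when let go, so I hand in.

```bash
python3 -c "
from cell import ctrl
print(ctrl.finish_job())"
```

```text
the job is handed in; nothing more can be done
None
```

The job is handed in at about 22 s: the notch stayed lined up with the slot after I let go, and the orange key stands upright in both, pressed onto the pad with a steady reading of about 20 N and then released, the tray, tile, mallet and trowel untouched; the hand-in call gave no verdict.

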